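# Brake lever check on the tile saw's push handle

### The arm

A 6-joint arm with a two-finger parallel gripper is mounted at the origin on the work surface. World frame = base frame: x ahead of the robot, y to its left, z up, the work surface at z = 0. Lengths are in m, angles in rad, forces in N, time in s.
With the tool pointing down it reaches from about 0.375 to 0.9 m from the base axis. Payload 3.1 kg.
Tool frame: the origin (TCP) lies between the finger pads; the fingertips stand 22 mm ahead of it and the grasp point (between the pads) lies 3 mm ahead of it; z points along the fingers, y is the line along which they close (so a half turn about z gives the same grasp; the last joint's range is limited). The gripper opens to 87 mm and grips with 3 to 60 N. Pads are 19 mm wide; open, the fingers measure 117 mm over their backs; the gripper's body (75 mm by 190 mm) begins 51 mm behind the grasp point.
Start: joints at [-1.504, 0.527, 1.433, -0, 1.181, -0.178], TCP at [0.152, -0.606, 0.245] pointing down, gripper open.
Joint ranges: [-3.08, 3.08], [-0.75, 2.2], [0.22, 2.44], [-1.43, 4.57], [0, 2.65], [-2.85, 2.85]. Speed limits (rad/s): [2.79, 2.79, 3.14, 3.14, 3.14, 3.14].

### API

Orientations are given as a unit quaternion [x, y, z, w].
In Python, from rig import get_obs, camera, get_calibration, hand_in, cut_out gives the robot as it stands.
- The arm moves only by the shell command python3 -m inch 'ROWS' [OPENING] [FORCE]. ROWS is JSON, one flat list of numbers, 6 for each row, row after row: the shift along the tool's x, y, z scaled (see below), then the turn, a rotation vector about the tool's x, y, z scaled (see below). A call has 1 to 20 rows; each row is the pose to reach, as a shift and turn from the pose commanded when the call began, along the tool's axes at that moment; what a row does not reach only later rows make up. The controller multiplies each number of a shift by 0.08 m and each number of a turn by 90 degrees. A row lasts 1/12 s, in which the tool goes at most 41.7 mm and 7.16 degrees, less where a joint would pass 70% of its speed; a pose out of reach is approached as far as the arm can. A call with a number of a shift or a turn outside -1 to 1 is refused whole. A call with a gripper value outside its range is refused whole. OPENING is the finger opening in mm, from 0 to 87, set as the call begins (- or left out, the last holds). The fingers move at their own pace and stop on an object; FORCE is the grip in N (left out, the last holds). Time passes only in rows, so rows that repeat a pose let the fingers close. It gives the time, the measured TCP pose, the force, the opening and the grip force at its end, in the units of the state.
- get_obs(): the state, without advancing time (a new reading comes with each control period).
- camera(name): name is "scene" or "side" or "wrist"; returns the picture (420x560x3 uint8, red, green, blue); there is no depth.
- get_calibration(name): a dict with "vertical_fov" (degrees; the focal length in pixels is half the picture's height over the tangent of half this angle, whatever the lens; pixels are square), "cx", "cy" (the principal point, pixels), "T" (4x4, takes a point from camera to world coordinates). Camera axes: x right, y down, z forward; pixel columns grow to the right and rows downward; lengths in m; the calibration is good to about 2 mm. The wrist camera is an equidistant fisheye: a pixel r from the principal point sees the ray r / f radians off the axis. A picture is of the moment at which its call begins: read the wrist's pose just before it. get_calibration takes no time and is no camera call; for the wrist camera it gives the pose at the moment of the call.
- hand_in(): hands the job in; it is judged then, once.
Trained networks look in the newest picture that a camera, given by its name, has taken for a name from the list of things; names that differ only in an ending like _2 or _b are one class to them, and where a whole thing is asked for, a point or a joint stands for the part that bears it (a point fixed in the world has none). Each returns a list of dicts, best first, with "conf" (0 to 1); they miss things now and then, are a little off and sometimes report something else, mostly with a low value. They report only what shows in the picture. A call takes as long as a camera call.
- cut_out(camera, thing): "region" (420x560 bool, what is visible of it) and "bbox" ([left, top, right, bottom] in pixels, round what is visible of it).
The state is a dict: "time": time; "q": joint angles; "joint_velocities": joint speeds; "joint_torque": joint torques, N m; "position": TCP position; "tool_rot": TCP orientation; "ft_force": force on the tool from outside, world axes, zero at the start; "moment": the same for the moment, N m; "grip_width": finger opening in m; "grip_force": force on a finger pad.
Only numpy, scipy, OpenCV 4.12 (cv2) and the standard library are available. Lean on these libraries where they do the work, as an engineer would, in place of code of your own. Each camera call takes 0.05 s, during which the arm holds its last target. There are 200 camera calls.

### The job

Check the long brake lever on the saw stand's push handle: with the outside of the fingers press it in towards the bar until it is firmly on its stop, let it come all the way back out, then press it in to the stop a second time and finish there, still holding it in. Press gently, do not grip the lever and do not touch the bar. Leave the short lever and everything lying on the bench alone.

Things in the scene. Friction and masses are not known exactly. Their poses are not given: they have to be found in the camera images.
- handle: Fixed push handle of a saw stand: level dark steel bar, 28 mm diameter, 500 mm long, axis 150 mm above the bench, on 26 mm posts 235 mm either side of the middle, feet 80 x 60 x 10 mm. Origin on the bench below the bar's middle; y along the bar, z up, x square to the bar, away from the robot. Both levers are on its -x side.
- long_perch: Fixed clamp block (40 x 30 x 36 mm, fork reaching 54 mm to -x) that carries the LONG lever on the bar. Origin on the bar axis, axes parallel to the handle's (x from the lever side to the bar, y along the bar, z up). The lever's upright pivot lies at (-45, 0, 0) mm in this frame; the lever runs from there towards +y.
- long_lever (a joint): Long lever's angle q, rad: 0 = at rest; 0.28 = in against its firm stop. At q the blade points from the pivot along (-sin(0.30-q), cos(0.30-q)) in its perch's x, y. Pressing its outer (-x) face towards the bar raises q; at the stop it is about parallel to the bar, 25 mm clear of it. A spring returns it: 120 mm from the pivot it takes 3.3 N to start, 9 N at the stop, more nearer the pivot.
- long_blade (a point): Point on the long lever, in the middle of its blade's thickness and height, 120 mm from the pivot; moves with it. Aluminium blade 150 mm long from the pivot to the centre of its 22 mm ball end, 12 mm thick, 20 mm high (140 to 160 mm above the bench). Axes: y along the blade to the ball, x through the thickness towards the bar, z up.
- short_perch: Clamp block like the long lever's, carrying the SHORT lever (to be left alone). Either lever may be at the left or the right place on the bar; same frame layout.
- short_lever (a joint): Angle of the short lever, rad: 0 = at rest; same make and motion as the long lever, but its blade is only 80 mm long.
- tile: Bystander: square blue ceramic tile, 100 x 100 x 9, lying loose under or near the bar (mm). Origin at the centre of its underside.
- wrench: Bystander: steel open-end wrench, 140 long, lying loose near the bar (mm). Origin on its underside, about mid-length.
- tub: Bystander: jar of tile spacers, 64 diameter, 65 high, loose, behind the bar (mm). Origin at the centre of its underside.
- tape: Bystander: tape measure, 62 x 34 x 62, loose, behind the bar (mm). Origin at the centre of its underside.
- trowel: Bystander: flat steel trowel with wooden handle above the blade, 160 x 85 blade, 60 high, loose, on the robot's right (mm). Origin on its underside, about mid-length.
- screwdriver: Bystander: screwdriver, 190 long, loose, on the robot's left (mm). Origin on its underside, about mid-length.
- clamp_pad: Bystander: rubber clamp pad with a steel stud, 50 x 35 x 30, loose, beside the bar's right post (mm). Origin at the centre of its underside.

How it is judged:
On the way, in this order (a step that is already met when the one before it is completed fails the run):
1. the long lever is pressed in to its stop with the fingers (value of joint long_lever above 0.262 rad and contact force between the fingers and long_perch above 2 N), for 0.3 s.
2. the long lever has come all the way back out (value of joint long_lever below 0.025 rad), for 0.2 s.
At the end, for the whole second after the job is handed in: After one full press and a full return, the fingers hold the long lever on its stop (joint above 0.262 rad, finger force 2 to 35 N), the short lever is at rest (below 0.05 rad) and every bystander is within 15 mm of where it began (all of step 1 and contact force between the fingers and long_perch below 35 N and value of joint short_lever below 0.05 rad and distance of each of tile, wrench, tub, tape, trowel, screwdriver, clamp_pad from where it was at the start of the episode below 0.015 m); the arm keeps its last pose, push and grip.
It fails at once if the short lever is pressed (above 0.08 rad) (value of joint short_lever above 0.08 rad).
It fails at once if the bar or its posts are touched with more than 2 N (contact force between any of the fingers, the arm and handle above 2 N).
It fails at once if the long lever is pressed roughly (more than 40 N) (contact force between the fingers and long_perch above 40 N).
It fails at once if the long lever is gripped: the grasp point between the fingers lies within 5 mm of the middle of the blade's thickness while they touch it (contact force between the fingers and long_perch above 1 N and x of the grasp point in the frame of long_blade between -0.005 and 0.005 m).
It fails at once if a bystander is lifted or shifted by more than 30 mm (distance of any of tile, wrench, tub, tape, trowel, screwdriver, clamp_pad from where it was at the start of the episode above 0.03 m).
It also fails if it takes over 43 s, if anything falls off the work surface, if the arm or the gripper's body presses on something with over 40 N, if the wrist force passes 120 N, or if a joint passes its speed limit or range.

## Working session

There is one attempt and no reset: what is moved stays moved. The work goes in short steps, Python scripts to look and compute and a shell command to move; the robot and the scene stay as the last step left them, time stands still between calls to the robot, and variables do not carry over. Pictures are saved under pics/ and viewed, at most 10 in all, crops included, and the job is handed in when it is done.

```bash
mkdir -p pics; ls; python3 - <<'E'
from rig import *
import cv2,numpy as np
o=get_obs();print({k:np.round(v,3).tolist() for k,v in o.items()})
ims=[]
for n in ("scene","side"):
    im=camera(n);cv2.imwrite(f"pics/{n}0.png",im[...,::-1])
    c=get_calibration(n);print(n,c["vertical_fov"],c["cx"],c["cy"],np.round(c["T"],3).tolist())
    for t in ("handle","long_perch","long_lever","long_blade","short_perch","short_lever"):
        for d in cut_out(n,t)[:2]: print(n,t,round(d["conf"],2),np.round(d["bbox"]).tolist(),int(d["region"].sum()))
E
```

```text
pics
{'time': 0.0, 'q': [-1.503, 0.528, 1.434, -0.0, 1.181, -0.179], 'joint_velocities': [0.0, -0.001, 0.001, 0.0, 0.001, -0.001], 'joint_torque': [-0.001, -44.004, -17.659, 0.064, 0.058, -0.0], 'position': [0.152, -0.606, 0.244], 'tool_rot': [0.992, 0.123, 0.0, -0.001], 'ft_force': [0.544, 0.04, -0.267], 'moment': [-0.042, 0.021, 0.017], 'grip_force': 0.0, 'grip_width': 0.087}
scene 51.569825817896415 284.1943231394492 212.72432467259122 [[-0.748, 0.393, -0.535, 1.328], [0.664, 0.421, -0.618, 0.828], [-0.018, -0.817, -0.576, 0.905], [0.0, 0.0, 0.0, 1.0]]
scene handle 0.65 [224.0, 181.0, 361.0, 294.0] 2234
scene handle 0.39 [313.0, 221.0, 342.0, 244.0] 96
scene long_perch 0.63 [231.0, 176.0, 293.0, 199.0] 504
scene long_lever 0.6 [248.0, 180.0, 296.0, 196.0] 248
scene long_lever 0.56 [234.0, 174.0, 295.0, 198.0] 402
scene long_blade 0.83 [248.0, 182.0, 296.0, 198.0] 273
scene short_perch 0.67 [280.0, 197.0, 324.0, 220.0] 422
scene short_lever 0.65 [298.0, 204.0, 324.0, 216.0] 185
side 53.982748407495365 278.4678557068339 203.51538038387852 [[-0.974, -0.166, 0.151, 0.445], [-0.225, 0.724, -0.652, 0.646], [-0.001, -0.669, -0.743, 0.898], [0.0, 0.0, 0.0, 1.0]]
side handle 0.88 [242.0, 139.0, 294.0, 339.0] 3116
side handle 0.39 [272.0, 151.0, 313.0, 202.0] 637
side long_perch 0.66 [272.0, 148.0, 312.0, 202.0] 515
side long_lever 0.5 [291.0, 156.0, 312.0, 204.0] 274
side long_blade 0.79 [290.0, 156.0, 308.0, 199.0] 238
side short_perch 0.58 [261.0, 203.0, 301.0, 246.0] 644
side short_perch 0.35 [272.0, 146.0, 313.0, 204.0] 654
side short_lever 0.58 [288.0, 217.0, 299.0, 242.0] 214
```

```bash
python3 - <<'E'
import cv2
a=cv2.imread("pics/scene0.png")[140:320,180:400];b=cv2.imread("pics/side0.png")[110:360,190:380]
cv2.imwrite("pics/sc.png",cv2.resize(a,None,fx=3.6,fy=3.3,interpolation=cv2.INTER_CUBIC))
cv2.imwrite("pics/sd.png",cv2.resize(b,None,fx=2.4,fy=2.4,interpolation=cv2.INTER_CUBIC))
E
```

```text
(no output)
```

View pics/sc.png

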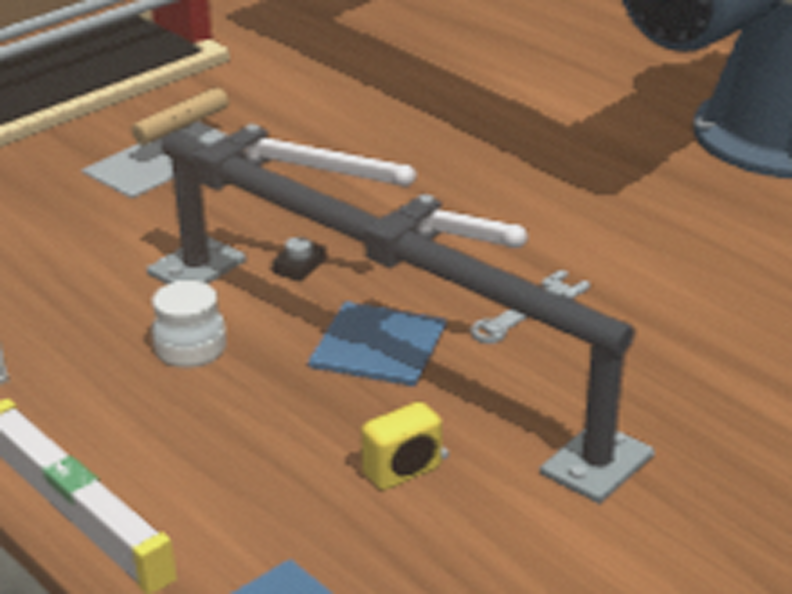

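View pics/sd.png

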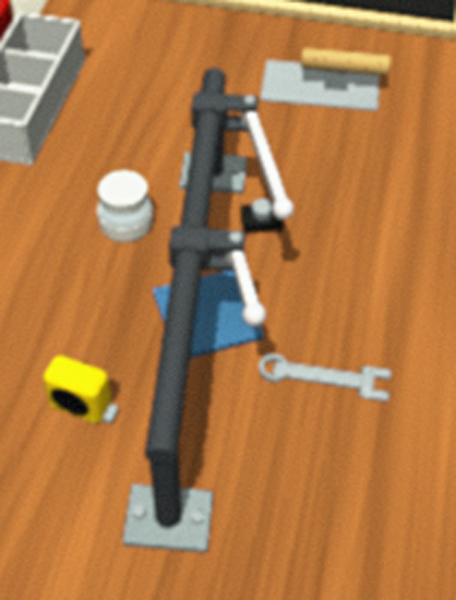

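The long lever is on the robot's right: its ball is at scene px (292,193) and side px (308,196). The short lever's ball is at scene (323,211) and side (296,241). Next I triangulate these.

```bash
cat > h.py <<'E'
from rig import *
import cv2,numpy as np
def ray(n,p,c=None):
    c=c or get_calibration(n);T=np.array(c["T"]);f=210/np.tan(np.radians(c["vertical_fov"]/2))
    d=np.array([p[0]-c["cx"],p[1]-c["cy"]])/f
    if n=="wrist":
        r=np.hypot(*d);v=np.r_[d/r*np.sin(r),np.cos(r)] if r else np.array([0,0,1.])
    else: v=np.r_[d,1]
    v=T[:3,:3]@v;return T[:3,3],v/np.linalg.norm(v)
def tri(rays):
    A=sum(np.eye(3)-np.outer(v,v) for o,v in rays);b=sum((np.eye(3)-np.outer(v,v))@o for o,v in rays)
    x=np.linalg.solve(A,b);return x,[round(1000*np.linalg.norm(np.cross(x-o,v)),1) for o,v in rays]
def atz(r,z): o,v=r;return o+v*(z-o[2])/v[2]
E
python3 - <<'E'
from h import *
for n,a,b in (("ball",(292.2,192.7),(307.9,196.25)),("pivot",(250.6,184.2),(294.2,151.7)),("sball",(322.8,211.2),(295.8,240.8)),("spivot",(298,204.5),(288,212)),("barL",(352.8,241.5),(257.9,295))):
    x,e=tri([ray("scene",a),ray("side",b)]);print(n,x.round(4),e, atz(ray("scene",a),.15).round(3),atz(ray("side",b),.15).round(3))
E
```

```text
ball [ 0.5317 -0.0503  0.1487] [np.float64(1.0), np.float64(1.0)] [ 0.534 -0.047  0.15 ] [ 0.532 -0.05   0.15 ]
pivot [ 0.5957 -0.1924  0.1518] [np.float64(8.5), np.float64(8.5)] [ 0.599 -0.181  0.15 ] [ 0.598 -0.207  0.15 ]
sball [0.534  0.0901 0.148 ] [np.float64(0.4), np.float64(0.4)] [0.536 0.092 0.15 ] [0.534 0.091 0.15 ]
spivot [0.5681 0.0155 0.1527] [np.float64(1.7), np.float64(1.7)] [0.566 0.015 0.15 ] [0.569 0.011 0.15 ]
barL [0.5808 0.2473 0.1517] [np.float64(3.1), np.float64(3.1)] [0.58 0.25 0.15] [0.582 0.243 0.15 ]
```

Bar yaw comes out near 0.13 rad, with the long lever's pivot at about (0.594, -0.186). I'll press with the closed fingers' backs, tool y square to the bar. First move: turn, close the fingers and start across at this height.

```bash
python3 -m inch '[0.3,-0.3,0,0,0,-0.2, 0.6,-0.6,0,0,0,-0.3, 1,-0.9,0,0,0,-0.4, 1,-0.9,0,0,0,-0.938, 1,-0.9,0,0,0,-0.938, 1,-0.9,0,0,0,-0.938, 1,-0.9,0,0,0,-0.938, 1,-0.9,0,0,0,-0.938, 1,-0.9,0,0,0,-0.938, 1,-0.9,0,0,0,-0.938, 1,-0.9,0,0,0,-0.938, 1,-0.9,0,0,0,-0.938, 1,-0.9,0,0,0,-0.938]' 0 10; python3 -c "
from h import *
from scipy.spatial.transform import Rotation as R
o=get_obs();m=R.from_quat(o['tool_rot']).as_matrix();print(m.round(3),o['position'],o['q'])
print(m.T@(np.array([0.4957,-.0848,.245])-o['position'])/.08)"
```

```text
time: 1.78
position: [0.2122, -0.5169, 0.2447]
tool_rot: [0.652, 0.758, -0.0, 0.0]
ft_force: [-0.2, -0.1, 0.4]
grip_width: 0.0081
grip_force: 0.0
[[-0.149  0.989  0.   ]
 [ 0.989  0.149 -0.   ]
 [-0.    -0.    -1.   ]] [ 0.21217953 -0.51693896  0.24465645] [-1.38125992e+00  4.38169922e-01  1.60064370e+00 -5.30663696e-05
  1.10252275e+00 -1.53124229e+00]
[ 4.81144326  4.31146621 -0.00569581]
```

```bash
python3 -m inch '[0.35,0.3,0,0,0,0, 0.7,0.6,0,0,0,0, 1,0.88,0,0,0,0]' >/dev/null
python3 -m inch '[0.35,0.3,0,0,0,0, 0.7,0.6,0,0,0,0, 1,0.88,0,0,0,0]' >/dev/null
python3 -m inch '[0.35,0.3,0,0,0,0, 0.7,0.6,0,0,0,0, 1,0.88,0,0,0,0]' >/dev/null
python3 -m inch '[0.35,0.3,0,0,0,0, 0.7,0.6,0,0,0,0, 1,0.88,0,0,0,0]'
python3 -m inch '[0.3,0.3,0,0,0,0, 0.6,0.6,0,0,0,0, 0.8,0.78,0,0,0,0, 0.8,0.78,0,0,0,0, 0.8,0.78,0,0,0,0, 0.8,0.78,0,0,0,0]'
python3 - <<'E'
from h import *
c=get_calibration("wrist");im=camera("wrist");cv2.imwrite("pics/w1.png",im[...,::-1]);o=get_obs()
print(c["vertical_fov"],np.round(c["T"],3).tolist())
for t in("long_lever","long_blade","short_lever"):
    for d in cut_out("wrist",t)[:2]:print(t,d["conf"],d["bbox"])
E
```

```text
time: 2.78
position: [0.444, -0.1567, 0.2448]
tool_rot: [0.654, 0.757, 0.0, 0.0]
ft_force: [0.3, -1.1, 0.1]
grip_width: 0.0006
grip_force: 0.0
time: 3.28
position: [0.4952, -0.0865, 0.2445]
tool_rot: [0.653, 0.757, -0.0, -0.0]
ft_force: [0.3, 0.1, -0.1]
grip_width: 0.0008
grip_force: 0.0
65.70646984690485 [[0.989, 0.141, 0.04, 0.485], [0.146, -0.952, -0.269, -0.013], [-0.0, 0.272, -0.962, 0.384], [0.0, 0.0, 0.0, 1.0]]
long_lever 0.67 [323.3, 165.9, 365.0, 249.4]
long_blade 0.56 [320.2, 164.5, 365.3, 250.9]
short_lever 0.97 [351.8, 0.3, 406.1, 111.3]
```

View pics/w1.png

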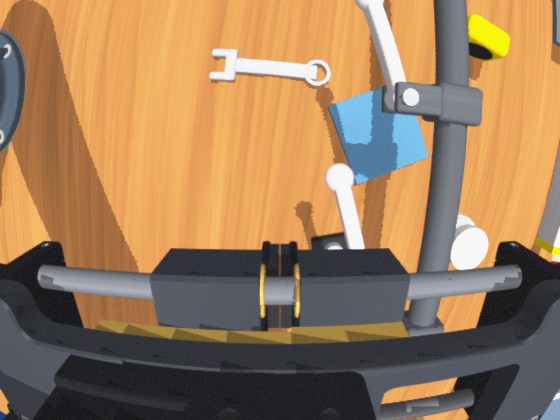

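The wrist view shows the long ball at (340,178) and the short lever's pivot at (410,97). The bar's edges run from x=437–465 at row 0 to 410–440 at row 310. The gripper is on the outer side of the lever, with a gap.

```bash
python3 - <<'E'
from h import *
W=lambda p,z:atz(ray("wrist",p),z).round(4)
print("ball",W((340,178),.15),"spiv",W((410,97),.165),"barpts",W((450,5),.15),W((451,62),.15),W((428,280),.15))
x,e=tri([ray("wrist",(340,178)),ray("scene",(292.2,192.7)),ray("side",(307.9,196.25))]);print(x.round(4),e)
E
```

```text
ball [ 0.5359 -0.0491  0.15  ] spiv [0.573  0.0188 0.165 ] barpts [0.6047 0.1071 0.15  ] [0.6101 0.058  0.15  ] [ 0.6338 -0.1244  0.15  ]
[ 0.5335 -0.0487  0.1507] [np.float64(2.2), np.float64(1.4), np.float64(2.1)]
```

```bash
python3 -m inch '[0,0,0.3,0,0,0, 0,0,0.54,0,0,0, 0,0,0.54,0,0,0]' >/dev/null
python3 -m inch '[0,0,0.3,0,0,0, 0,0,0.54,0,0,0, 0,0,0.54,0,0,0, 0,0,0.54,0,0,0, 0,0,0.54,0,0,0]'
python3 -m inch '[0,0.1,0,0,0,0, 0,0.2,0,0,0,0, 0,0.3,0,0,0,0, 0,0.35,0,0,0,0, 0,0.4,0,0,0,0, 0,0.4,0,0,0,0, 0,0.4,0,0,0,0]'
```

```text
time: 4.15
position: [0.4963, -0.0868, 0.1593]
tool_rot: [0.653, 0.757, 0.0, 0.001]
ft_force: [0.3, -0.5, -0.2]
grip_width: 0.0004
grip_force: 0.0
time: 4.73
position: [0.5273, -0.0813, 0.158]
tool_rot: [0.653, 0.758, -0.0, -0.0]
ft_force: [-0.7, 0.7, 0.0]
grip_width: 0.0005
grip_force: 0.0
```

```bash
python3 -m inch '[0,0.06,0,0,0,0, 0,0.12,0,0,0,0, 0,0.12,0,0,0,0, 0,0.12,0,0,0,0]'
python3 -m inch '[0,0.06,0,0,0,0, 0,0.12,0,0,0,0, 0,0.12,0,0,0,0, 0,0.12,0,0,0,0]'
python3 -m inch '[0,0.03,0,0,0,0, 0,0.06,0,0,0,0, 0,0.06,0,0,0,0, 0,0.06,0,0,0,0]'
```

```text
time: 5.07
position: [0.5352, -0.0795, 0.1576]
tool_rot: [0.653, 0.758, -0.001, -0.002]
ft_force: [-4.1, 0.6, 0.6]
grip_width: 0.0007
grip_force: 2.1
time: 5.4
position: [0.5441, -0.078, 0.1575]
tool_rot: [0.653, 0.758, -0.001, -0.002]
ft_force: [-6.4, 1.5, 1.5]
grip_width: 0.0004
grip_force: 2.9
time: 5.73
position: [0.5481, -0.0767, 0.1575]
tool_rot: [0.653, 0.758, -0.001, -0.003]
ft_force: [-7.9, 1.6, 2.4]
grip_width: 0.0005
grip_force: 3.3
```

```bash
for i in 1; do :; done; python3 -m inch '[0,0.025,0,0,0,0, 0,0.05,0,0,0,0, 0,0.05,0,0,0,0, 0,0.05,0,0,0,0]'
python3 -m inch '[0,0.02,0,0,0,0, 0,0.03,0,0,0,0, 0,0.03,0,0,0,0, 0,0.03,0,0,0,0]'
```

```text
time: 6.07
position: [0.5515, -0.0758, 0.1573]
tool_rot: [0.653, 0.758, -0.001, -0.004]
ft_force: [-7.5, 2.7, 2.7]
grip_width: 0.0002
grip_force: 3.7
time: 6.4
position: [0.5535, -0.0752, 0.1573]
tool_rot: [0.653, 0.758, -0.002, -0.005]
ft_force: [-8.4, 2.9, 3.5]
grip_width: 0.0004
grip_force: 3.9
```

```bash
python3 -m inch '[0,0.015,0,0,0,0, 0,0.03,0,0,0,0, 0,0.03,0,0,0,0, 0,0.03,0,0,0,0]'
python3 -m inch '[0,0.01,0,0,0,0, 0,0.02,0,0,0,0, 0,0.02,0,0,0,0, 0,0.02,0,0,0,0]'
```

```text
time: 6.73
position: [0.5556, -0.0747, 0.1573]
tool_rot: [0.653, 0.758, -0.002, -0.005]
ft_force: [-8.4, 3.9, 2.8]
grip_width: 0.0009
grip_force: 4.2
time: 7.07
position: [0.557, -0.0743, 0.1573]
tool_rot: [0.653, 0.758, -0.002, -0.005]
ft_force: [-9.6, 4.0, 2.7]
grip_width: 0.0003
grip_force: 4.3
```

```bash
python3 -m inch '[0,0.01,0,0,0,0, 0,0.02,0,0,0,0, 0,0.02,0,0,0,0, 0,0.02,0,0,0,0]'|grep -E "pos|ft|grip_f"
python3 -m inch '[0,0.01,0,0,0,0, 0,0.02,0,0,0,0, 0,0.02,0,0,0,0, 0,0.02,0,0,0,0]'|grep -E "pos|ft|grip_f"
```

```text
position: [0.5584, -0.0739, 0.1573]
ft_force: [-9.4, 4.6, 4.1]
grip_force: 4.5
position: [0.5598, -0.0736, 0.1572]
ft_force: [-9.4, 4.1, 4.5]
grip_force: 4.7
```

```bash
python3 - <<'E'
from h import *
im=camera("wrist")
cv2.imwrite("pics/w2.png",im[0:330,200:560,::-1].repeat(2,0).repeat(2,1)[:600])
E
```

```text
(no output)
```

View pics/w2.png

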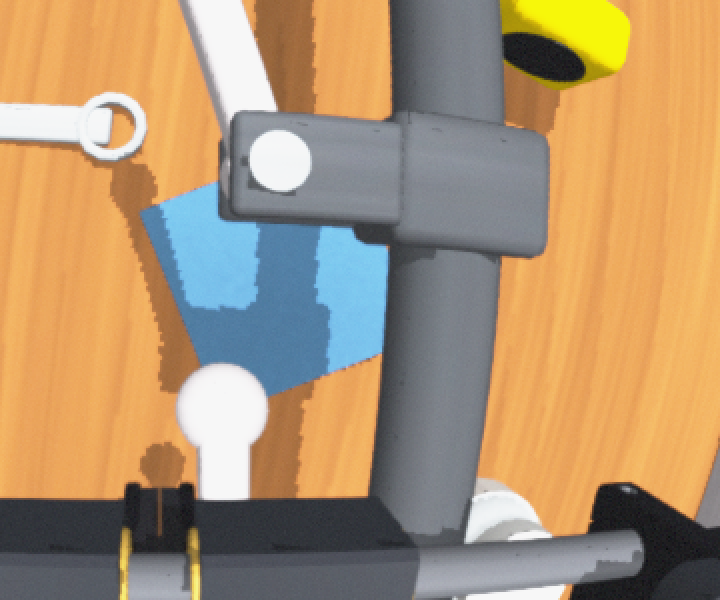

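The lever is nearly parallel to the bar, with its ball at px (311,204) and the bar's middle at about (418,204). I'll compute the gap.

```bash
python3 - <<'E'
from h import *
W=lambda p,z=.15:atz(ray("wrist",p),z)
b=W((311,204));B=W((417.8,204));B2=W((422.5,40));P=W((340,81),.165)
t=(B2-B)[:2];t/=np.linalg.norm(t);n=np.array([t[1],-t[0]])
g=(B-b)[:2]@n;gp=(B-P)[:2]@n
print(b,B,"yaw",np.arctan2(-t[0],t[1]),"ball gap",g,"spiv gap",gp,"q by 45:",.30-np.arcsin((g-.045)/.15),"rel:",.3-np.arcsin((g-gp)/.15))
E
```

```text
[ 0.57023645 -0.03667192  0.15      ] [ 0.62355331 -0.02841808  0.15      ] yaw 0.15542507995555668 ball gap 0.053951860419754444 spiv gap 0.04376006759468847 q by 45: 0.24028544822801695 rel: 0.23200232665798293
```

```bash
python3 -m inch '[0,0.02,0,0,0,0, 0,0.03,0,0,0,0, 0,0.03,0,0,0,0, 0,0.03,0,0,0,0]'|grep -E "pos|ft|grip_f"
python3 -m inch '[0,0.01,0,0,0,0, 0,0.02,0,0,0,0, 0,0.02,0,0,0,0, 0,0.02,0,0,0,0]'|grep -E "pos|ft|grip_f"
```

```text
position: [0.5619, -0.0732, 0.1572]
ft_force: [-10.4, 4.6, 4.9]
grip_force: 5.0
position: [0.5633, -0.0729, 0.1572]
ft_force: [-10.6, 4.6, 4.8]
grip_force: 5.2
```

```bash
python3 -m inch '[0,0.01,0,0,0,0, 0,0.02,0,0,0,0, 0,0.02,0,0,0,0, 0,0.02,0,0,0,0]'|grep -E "time|pos|ft|grip_f"
python3 -m inch '[0,0.01,0,0,0,0, 0,0.015,0,0,0,0, 0,0.015,0,0,0,0, 0,0.015,0,0,0,0]'|grep -E "pos|ft|grip_f"
```

```text
time: 8.78
position: [0.5637, -0.0728, 0.1571]
ft_force: [-13.2, 3.6, 6.4]
grip_force: 6.6
position: [0.5638, -0.0728, 0.1571]
ft_force: [-14.5, 2.1, 7.8]
grip_force: 8.0
```

The stop is reached at x ≈ 0.5637: motion ceases and the force rises to about 15 N. I hold briefly, then back off fully.

```bash
python3 -m inch '[0,0,0,0,0,0, 0,0,0,0,0,0, 0,0,0,0,0,0, 0,0,0,0,0,0, 0,0,0,0,0,0]'|grep -E "time|pos|ft|grip_f"
python3 -m inch '[0,-0.1,0,0,0,0, 0,-0.2,0,0,0,0, 0,-0.3,0,0,0,0, 0,-0.4,0,0,0,0, 0,-0.5,0,0,0,0, 0,-0.6,0,0,0,0, 0,-0.7,0,0,0,0, 0,-0.8,0,0,0,0, 0,-0.8,0,0,0,0, 0,-0.8,0,0,0,0, 0,-0.8,0,0,0,0, 0,-0.8,0,0,0,0, 0,-0.8,0,0,0,0]'
python3 - <<'E'
from h import *
im=camera("wrist")
cv2.imwrite("pics/w3.png",im[0:330,200:560,::-1].repeat(2,0).repeat(2,1)[:600])
E
```

```text
time: 9.53
position: [0.5638, -0.0727, 0.1571]
ft_force: [-14.9, 2.9, 8.5]
grip_force: 7.9
time: 10.62
position: [0.5085, -0.0844, 0.1582]
tool_rot: [0.653, 0.758, 0.0, 0.0]
ft_force: [0.1, -1.4, -0.5]
grip_width: 0.0005
grip_force: 0.0
```

View pics/w3.png

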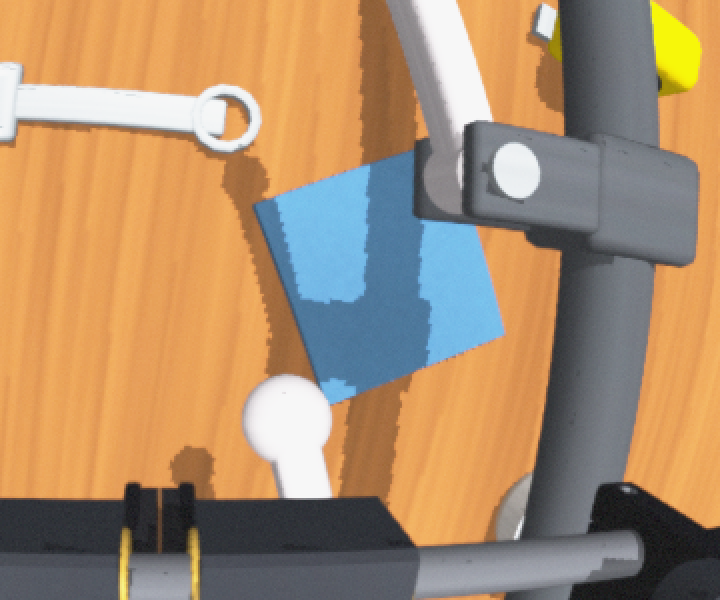

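The lever is fully back out, with its ball at px (344,210) and a clear gap to the fingers. Now the second press, to the same commanded pose.

```bash
python3 -m inch '[0,0.08,0,0,0,0, 0,0.16,0,0,0,0, 0,0.24,0,0,0,0, 0,0.32,0,0,0,0, 0,0.38,0,0,0,0, 0,0.44,0,0,0,0, 0,0.5,0,0,0,0, 0,0.55,0,0,0,0, 0,0.6,0,0,0,0, 0,0.65,0,0,0,0, 0,0.69,0,0,0,0, 0,0.72,0,0,0,0, 0,0.74,0,0,0,0, 0,0.76,0,0,0,0, 0,0.78,0,0,0,0, 0,0.79,0,0,0,0, 0,0.8,0,0,0,0, 0,0.8,0,0,0,0, 0,0.8,0,0,0,0, 0,0.8,0,0,0,0]'
python3 -m inch '[0,0,0,0,0,0, 0,0,0,0,0,0, 0,0,0,0,0,0, 0,0,0,0,0,0, 0,0,0,0,0,0, 0,0,0,0,0,0]'
```

```text
time: 12.33
position: [0.5637, -0.0724, 0.1569]
tool_rot: [0.652, 0.758, -0.004, -0.008]
ft_force: [-14.0, 3.0, 6.9]
grip_width: 0.0006
grip_force: 7.6
time: 12.83
position: [0.5637, -0.0724, 0.1569]
tool_rot: [0.652, 0.758, -0.004, -0.009]
ft_force: [-14.8, 2.4, 7.8]
grip_width: 0.0004
grip_force: 7.6
```

```bash
python3 - <<'E'
from h import *
im=camera("wrist")
cv2.imwrite("pics/w4.png",im[0:330,200:560,::-1].repeat(2,0).repeat(2,1)[:600])
E
```

```text
(no output)
```

View pics/w4.png

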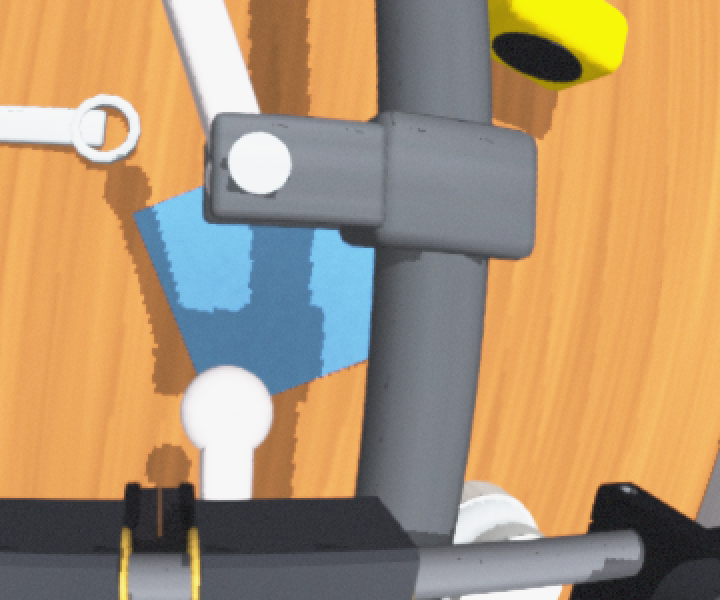

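The ball is at px (313,205) and the bar's middle at about (411,205). That is a gap of about 49 mm, so q ≈ 0.27, on the stop. The short lever and the bystanders in view are undisturbed.

```bash
python3 -c "
from rig import *
print(hand_in())"
```

```text
the job is handed in; nothing more can be done
None
```

I pressed the long lever to its stop, let it come all the way back out, then pressed it in again. I handed the job in with the fingers holding it there at about 15 N. The last camera check put the lever at about 0.27 rad, and the hand-in itself returned no verdict.

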